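# Put up the missing bracket and lay the tray shelf

### The job

Put up the small tray shelf on the slotted stand: hook the loose blue bracket into the bare upright at the same height as the bracket already fitted on the other upright, pressing its hooks into the slots and then down until they are fully seated, and let go of it. Then lay the white tray level and lengthwise across both arms, centred between the uprights and behind the turned-up tips. Leave the other things on the bench standing where they are.

Things in the scene. Friction and masses are not known exactly. Their poses are not given: they have to be found in the camera images.
- stand: Fixed grey foot plate, 150 (x) by 220 (y) mm, 12 thick, with two aluminium uprights side by side. Origin: on the worktop, midway between the uprights, in the plane of their slotted front faces. z up; -x points out of these faces, roughly to the robot; the uprights' centres lie at y = +80 and -80 mm.
- upright_bare: Fixed aluminium channel without bracket, 44 mm wide (y), 30 deep, top 188 mm above the worktop, at y +80 or -80 of the stand (varies), axes as the stand. Origin: its foot, 12 mm above the worktop, centre of its front face. Front wall 4 mm, open behind, with a column of four slots on the centre line, 10 wide, 21 high, bottom edges 58, 86, 114, 142 mm above the origin.
- upright_fitted: The same upright at the other place, frame alike, with a fixed blue bracket like the loose one: its hooks sit in the second and fourth slots, its arm points to -x, the arm's underside 83 mm and top 103 mm above the worktop.
- seat (a point): Point on the bare upright's front face, 71 mm above that upright's origin (83 above the worktop), axes as the upright: where the bracket's origin lies, axes the same way, when its hooks are seated in the second and fourth slots, level with the fitted bracket.
- bracket: Loose blue steel L bracket, about 0.25 kg, standing on its arm. Origin: underside, centre of width, in the plane of the back face. Arm: solid bar 24 wide (y), 20 high, running 130 mm to -x, its last 6 mm turned up to 31 high. Back plate: 4 mm thick, 24 wide, 84 high, at x -4..0, with a small gusset to x -12. Two hooks stick out to +x. Centre of mass about 55 mm along the arm.
- hook (a point): Underside of the bracket's upper hook at the back face, 71 mm above the bracket's origin; the lower hook's is at 15 mm. Each hook, 6 mm thick (y): a neck 6 high, 6 long (x), then a lip 5 thick (x) reaching 9 mm below the neck. They pass the slots only with the bracket 9 to 15 mm above seated height; then the back plate meets the face and the bracket drops till the necks rest on the slots' edges.
- tray: Loose white shallow plastic tray, 80 (x) by 200 (y) mm, walls 14 high, 4 thick, about 0.25 kg. Origin: centre of the underside. Over its middle an orange handle bar along x, 60 long, 16 wide (y), 32 to 48 mm above the underside, on two 10 mm posts at x -24 and +24. Either way round will do.
- tray_place (a point): Point fixed to the stand, axes as the stand: where the tray's origin belongs, its length along y, when it lies across both arms: midway between the uprights, 68 mm in front of their faces, 103 mm above the worktop (the arms' top). Along x some 16 mm are to spare each way between the gussets and the turned-up tips.
- tumbler: Lilac studded cold cup with lid and straw, 112 mm wide, 300 mm tall; bystander, to be left alone. Origin: centre of its underside.
- wash_bottle: White squeeze wash bottle with bent red spout, 70x112 mm, 240 mm tall; bystander, to be left alone. Origin: centre of its underside.
- dropper_bottle: Brown glass dropper bottle, 35 mm diameter, 106 mm tall, standing near the loose bracket; bystander, to be left alone. Origin: centre of its underside.
- marker_red: Black and red felt marker, 132 mm long, 15 mm thick, lying in front of the tray, along y of its own frame; bystander, to be left alone. Origin: centre of its underside.
- beaker: Small clear glass beaker, 60 mm wide, 71 mm tall, in front of the stand; bystander, to be left alone. Origin: centre of its underside.
- petri: Petri dish with lid, 64 mm diameter, 15 mm tall, in front of the stand; bystander, to be left alone. Origin: centre of its underside.
Things that resemble listed ones, but are neither listed nor needed, are in the scene too. Several things have the shape of the bracket; the one meant has the colours described above.

How it is judged:
On the way, in this order (a step that is already met when the one before it is completed fails the run):
1. the bracket is hooked into the bare upright at the height of the fitted one, seated, and let go (x of bracket in the frame of seat between -0.005 and 0.005 m and y of bracket in the frame of seat between -0.005 and 0.005 m and z of bracket in the frame of seat between -0.005 and 0.005 m and angle between bracket's own z axis and vertical below 0.12 rad and angle between the x axis of bracket and the x axis of seat, either way round below 0.1 rad and contact force between the fingers and bracket below 0.05 N and linear speed of bracket below 0.02 m/s), for 0.3 s.
2. the tray lies across both arms (x of tray in the frame of tray_place between -0.016 and 0.016 m and y of tray in the frame of tray_place between -0.02 and 0.02 m and z of tray in the frame of tray_place between -0.005 and 0.005 m and angle between tray's own z axis and vertical below 0.06 rad and angle between the y axis of tray and the y axis of tray_place, either way round below 0.15 rad and contact force between the fingers and tray below 0.05 N), for 0.2 s.
At the end, for the whole second after the job is handed in: Bracket: origin within 5 mm of the seat along each axis, upright within 0.12 rad, square within 0.1 rad. Tray: origin within 16 mm (x), 20 mm (y), 5 mm (z) of its place, level within 0.06 rad, along the stand within 0.15 rad. Both released, at rest (all of step 1 and all of step 2 and linear speed of tray below 0.02 m/s); the robot touches nothing.
It fails at once if a bystander is shoved more than 30 mm (distance of any of tumbler, wash_bottle, dropper_bottle, marker_red, beaker, petri from where it was at the start of the episode above 0.03 m).
It fails at once if a bystander is tipped over (angle between any of tumbler, wash_bottle, dropper_bottle, beaker, petri's own z axis and vertical above 0.5 rad).
It also fails if it takes over 72 s, if anything falls off the work surface, if the arm or the gripper's body presses on something with over 40 N, if the wrist force passes 120 N, or if a joint passes its speed limit or range.

### The arm

A 6-joint arm with a two-finger parallel gripper is mounted at the origin on a cart in front of the work surface, level with it; the furniture and walls round the work are solid. World frame = base frame: x ahead of the robot, y to its left, z up, the work surface at z = 0. Lengths are in m, angles in rad, forces in N, time in s.
With the tool pointing down it reaches from about 0.275 to 0.725 m from the base axis. Payload 15.9 kg.
Tool frame: the origin (TCP) lies at the very end of the fingers, on their centre line; the grasp point (between the pads) lies 19 mm behind it (bot.grip_point_offset is the distance from the TCP to the grasp point, in m); z points along the fingers, y is the line along which they close (so a half turn about z gives the same grasp; the last joint's range is limited). The gripper opens to 85 mm and grips with 20 to 120 N. Pads are 22 mm wide; open, the fingers measure 114 mm over their backs; the gripper's body (76 mm by 85 mm) begins 54 mm behind the grasp point. The pads swing forward as they close: fully open they stand 13 mm farther back than shut.
Start: joints at [0, 0.213, -0.034, 1.323, 0, 1.571], TCP at [0.5, -0, 0.231] pointing down, gripper open.
Joint ranges: [-2.98, 2.98], [-0.74, 1.72], [-1.14, 1.35], [-2.1, 2.04], [-1.57, 1.44], [-3.14, 3.14]. Speed limits (rad/s): [1.89, 1.89, 2.39, 2.57, 3.14, 3.14].

### API

Orientations are given as a 3x3 rotation matrix whose columns are the frame's x, y, z axes.
In Python, from bench import monitor, imaging, bot gives the robot as it stands. The module is installed in compiled form; this text tells all that it offers.
- The arm moves only by the tool send_rows, never from a script. Its argument "moves" is a list of rows, each an object with "travel": the shift along the world's x, y, z in mm, a list of three; "rot": the turn, a rotation vector about the world's x, y, z in degrees, a list of three; "gripper": the opening, from 0 (shut) to 1 (fully open). A call has exactly 10 rows; each row is the pose to reach, as a shift and turn from the pose commanded when the call began; what a row does not reach only later rows make up. A row lasts 1/8 s, in which the tool goes at most 62.5 mm and 10.7 degrees, less where a joint would pass 70% of its speed; a pose out of reach is approached as far as the arm can. A call with a gripper value outside its range is refused whole. The fingers move at their own pace and stop on an object; "grip_force" is the grip in N (left out, the last holds). Time passes only in rows, so rows that repeat a pose let the fingers close, or fill a call up. It gives the time, the measured TCP pose, the force, the opening and the grip force at its end, in the units of the state.
- monitor.get_obs(): the state, without advancing time (a new reading comes with each control period).
- imaging.camera(name): name is "scene" or "side" or "wrist"; returns the picture (400x640x3 uint8, blue, green, red); there is no depth.
- imaging.camera_params(name): a dict with "intrinsics" (3x3 intrinsics, pixels), "R" (3x3) and "t" (3): a world point X has camera coordinates R X + t; the wrist camera has in their place "mount" (4x4, takes a point from camera to tool coordinates, whose origin is the TCP and whose axes are the flange's). Camera axes: x right, y down, z forward; pixel columns grow to the right and rows downward; lengths in m; the calibration is good to about 2 mm. A picture is of the moment at which its call begins: read the wrist's pose just before it. camera_params takes no time and is no camera call.
- bot.close_job(): hands the job in; it is judged then, once.
The state is a dict: "time_s": time; "joints": joint angles; "qvel": joint speeds; "joint_efforts": joint torques, N m; "position": TCP position; "orientation": TCP orientation; "force": force on the tool from outside, world axes, zero at the start; "torque": the same for the moment, N m; "finger_gap": finger opening in m; "grip_force": force on a finger pad.
Only numpy, scipy, OpenCV 4.12 (cv2) and the standard library are available. Lean on these libraries where they do the work, as an engineer would, in place of code of your own. Each camera call takes 0.05 s, during which the arm holds its last target. There are 200 camera calls.

## Working session

There is one attempt and no reset: what is moved stays moved. The work goes in short steps, Python scripts to look and compute and a tool call to move; the robot and the scene stay as the last step left them, time stands still between calls to the robot, and variables do not carry over. Pictures are saved under pics/ and viewed, at most 10 in all, crops included, and the job is handed in when it is done.

Besides the shell and the picture viewer there is one more tool, called by a JSON object that holds its "op" and its "data". send_rows: Moves the arm, as the interface text tells. Its arguments: {"type":"object","properties":{"moves":{"type":"array"},"grip_force":{"type":"number"}},"required":["moves"]}

```bash
mkdir -p pics; python3 - <<'E'
from bench import monitor, imaging, bot
import cv2,numpy as np
np.set_printoptions(precision=4,suppress=True)
for n in ("scene","side"):
    im=imaging.camera(n); cv2.imwrite(f"pics/{n}0.png",im)
    p=imaging.camera_params(n); print(n,p)
print(imaging.camera_params("wrist"))
print(monitor.get_obs())
E
```

```text
scene {'intrinsics': array([[509.1605,   0.    , 326.7019],
       [  0.    , 509.1605, 202.2219],
       [  0.    ,   0.    ,   1.    ]]), 'R': array([[-0.5792, -0.8148, -0.0247],
       [-0.3872,  0.3017, -0.8712],
       [ 0.7173, -0.4951, -0.4902]]), 't': array([0.3489, 0.2913, 1.4676])}
side {'intrinsics': array([[490.2384,   0.    , 323.0567],
       [  0.    , 490.2384, 202.4086],
       [  0.    ,   0.    ,   1.    ]]), 'R': array([[ 0.8259, -0.5638, -0.0084],
       [-0.382 , -0.5486, -0.7437],
       [ 0.4147,  0.6174, -0.6684]]), 't': array([-0.4259,  0.3011,  1.3206])}
{'intrinsics': array([[317.108 ,   0.    , 323.0515],
       [  0.    , 317.108 , 204.8265],
       [  0.    ,   0.    ,   1.    ]]), 'mount': array([[ 0.0018, -0.9516, -0.3074,  0.0781],
       [ 1.    ,  0.0019,  0.0002, -0.0011],
       [ 0.0004, -0.3074,  0.9516, -0.1421],
       [ 0.    ,  0.    ,  0.    ,  1.    ]])}
{'time_s': 0.1, 'joints': array([-0.    ,  0.2133, -0.035 ,  1.3235,  0.    ,  1.5708]), 'qvel': array([ 0.0009, -0.0002,  0.0002,  0.0001, -0.0006, -0.0002]), 'joint_efforts': array([  0.0015, -68.7243,  48.7808,   0.0122,   0.0001,   0.    ]), 'position': array([ 0.4997, -0.    ,  0.2309]), 'orientation': array([[ 0.    ,  1.    , -0.0011],
       [ 1.    , -0.    ,  0.    ],
       [ 0.    , -0.0011, -1.    ]]), 'force': array([-0.3307,  0.3891, -0.1203]), 'torque': array([ 0.0464, -0.013 ,  0.03  ]), 'grip_force': 0.0, 'finger_gap': 0.08538435860321877}
```

View pics/scene0.png

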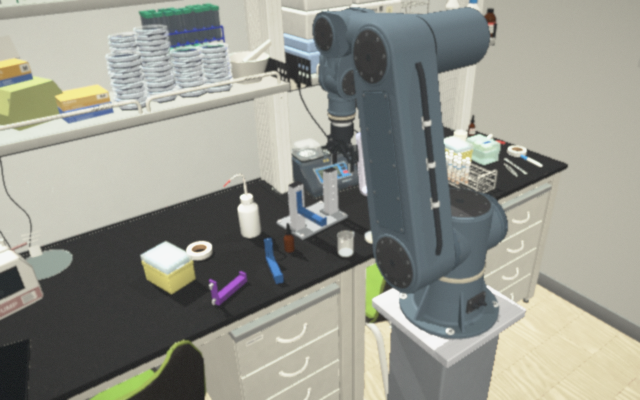

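View pics/side0.png

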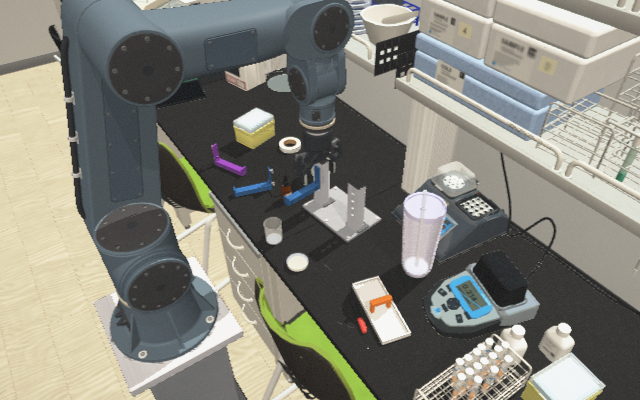

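The side view shows the loose blue bracket at (254,186), the fitted one at (303,190), a purple decoy at (228,160), the bare upright at (357,205) and the tray at (382,310). In the scene view the loose bracket is at (273,260) and the purple one at (228,288). I'm choosing the blue one that stands free and checking it in a close crop.

```bash
cat > h.py <<'E'
import numpy as np, cv2
from bench import monitor, imaging, bot
np.set_printoptions(precision=4,suppress=True)
def cam(n,obs=None):
    p=imaging.camera_params(n); K=p["intrinsics"]
    if n!="wrist": return K,p["R"],p["t"]
    o=obs or monitor.get_obs(); M=p["mount"]; R=np.array(o["orientation"])
    Rw=R@M[:3,:3]; tw=R@M[:3,3]+np.array(o["position"])
    return K,Rw.T,-Rw.T@tw
def ray(c,uv):
    K,R,t=c; d=R.T@np.linalg.solve(K,[uv[0],uv[1],1.]); return -R.T@t,d
def onz(c,uv,z):
    o,d=ray(c,uv); return o+d*(z-o[2])/d[2]
def proj(c,X):
    K,R,t=c; q=(np.atleast_2d(X)@R.T+t)@K.T; return q[:,:2]/q[:,2:]
E
python3 - <<'E'
import cv2,numpy as np
s=cv2.imread("pics/side0.png"); c=cv2.imread("pics/scene0.png")
a=cv2.resize(s[150:250,220:420],(800,400),interpolation=cv2.INTER_CUBIC)
b=cv2.resize(c[170:290,200:400][0:100],(400,200),interpolation=cv2.INTER_CUBIC)
d=cv2.resize(s[265:365,330:430],(200,200),interpolation=cv2.INTER_CUBIC)
cv2.imwrite("pics/crop1.png",np.vstack([a,np.hstack([b,d,d*0])]))
E
python3 - <<'E'
from h import *
c=cam("side")
for n,uv,z in [("brk tip",(236,190),.02),("brk back",(270,187),.02),("foot a",(347,240),.012),("foot b",(381,216),.012),("tray",(382,310),.014),("beaker",(273,240),0),("petri",(297,262),.01),("tumbler",(417,272),0)]: print(n,onz(c,uv,z))
E
```

```text
brk tip [0.3832 0.332  0.02  ]
brk back [0.4863 0.2794 0.02  ]
foot a [ 0.559  -0.0669  0.012 ]
foot b [ 0.7124 -0.0435  0.012 ]
tray [ 0.4817 -0.3289  0.014 ]
beaker [0.3774 0.0732 0.    ]
petri [ 0.3866 -0.0533  0.01  ]
tumbler [ 0.6568 -0.2766  0.    ]
```

View pics/crop1.png

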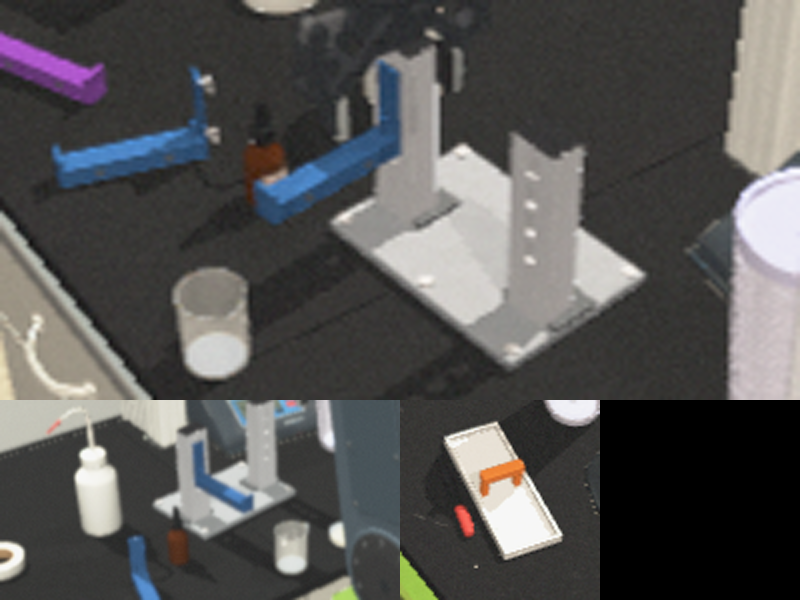

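The crop confirms it: the loose bracket is blue with steel hooks and stands free. The dropper is at about (286,190) in the full side image, and the bare upright is on the right, at −y. Next I'll fit the stand roughly.

```bash
python3 - <<'E'
from h import *
c=cam("side"); s=cam("scene")
f=lambda u,v:(220+u/4,150+v/4)
P=[onz(c,f(*q),.012) for q in [(330,222),(462,147),(646,272),(510,365)]]
print(np.array(P)); 
for a,b in [(0,1),(3,2),(3,0),(2,1)]:
    d=P[b]-P[a]; print(np.linalg.norm(d),np.degrees(np.arctan2(d[1],d[0])))
# bare upright front top corners z=.188 
print("bare top L",onz(c,f(512,135),.188),"R",onz(c,f(583,150),.188))
g=lambda u,v:(200+u/2,170+(v-400)/2)
print("wash",onz(s,g(100,530),0)); print("dropper",onz(s,g(178,562),0), onz(c,f(265,205),0))
print("brk low tip",onz(c,f(62,186),0),"low back",onz(c,f(208,158),0))
E
```

```text
[[ 0.5316  0.1437  0.012 ]
 [ 0.6768  0.1597  0.012 ]
 [ 0.7078 -0.0516  0.012 ]
 [ 0.5571 -0.072   0.012 ]]
0.1461434990283998 6.285603377064933
0.15200630499728224 7.700060522552377
0.2172311188754899 96.7664972472492
0.21360794077444456 98.33523461536915
bare top L [ 0.5923 -0.0194  0.188 ] R [ 0.6242 -0.0623  0.188 ]
wash [0.673  0.2844 0.    ]
dropper [0.5037 0.2262 0.    ] [0.5047 0.2045 0.    ]
brk low tip [0.3747 0.3247 0.    ] low back [0.4957 0.2853 0.    ]
```

{"op": "send_rows", "data": {"moves": [{"travel": [0,0,20],"rot": [0,0,10],"gripper": 1},{"travel": [-20,60,20],"rot": [0,0,20],"gripper": 1},{"travel": [-40,120,20],"rot": [0,0,30],"gripper": 1},{"travel": [-70,180,20],"rot": [0,0,40],"gripper": 1},{"travel": [-70,240,20],"rot": [0,0,50],"gripper": 1},{"travel": [-70,300,10],"rot": [0,0,60],"gripper": 1},{"travel": [-70,305,0],"rot": [0,0,63],"gripper": 1},{"travel": [-70,305,0],"rot": [0,0,63],"gripper": 1},{"travel": [-70,305,0],"rot": [0,0,63],"gripper": 1},{"travel": [-70,305,0],"rot": [0,0,63],"gripper": 1}]}}

```text
time_s: 1.35
position: [0.4303, 0.3043, 0.2319]
orientation: [[-0.89, 0.456, 0.001], [0.456, 0.89, 0.0], [-0.0, 0.001, -1.0]]
force: [0.7, -0.6, -1.6]
finger_gap: 0.0856
grip_force: 0.0
```

```bash
python3 - <<'E'
from h import *
import pickle
o=monitor.get_obs(); im=imaging.camera("wrist"); cv2.imwrite("pics/w1.png",im); pickle.dump(o,open("w1.pkl","wb"))
print(o["time_s"],o["joints"],o["position"]);print(o["orientation"])
E
```

```text
1.35 [ 0.6156  0.2685  0.0389  1.3405 -0.      1.0888] [0.4303 0.3043 0.2319]
[[-0.8901  0.4557  0.0007]
 [ 0.4557  0.8901  0.0004]
 [-0.0004  0.0007 -1.    ]]
```

View pics/w1.png

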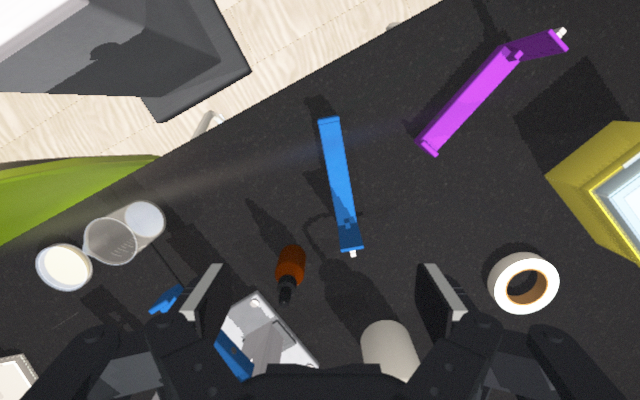

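The wrist view shows the blue bracket from its tip at (330,120) to its back plate top at (351,250), with the dropper at (290,268) to its left. I'll segment the blue for yaw and position.

```bash
python3 - <<'E'
from h import *
import pickle
o=pickle.load(open("w1.pkl","rb")); c=cam("wrist",o); im=cv2.imread("pics/w1.png")
b,g,r=[im[...,i].astype(int) for i in range(3)]
m=(b>r+60)&(b>100)
L=[];R=[]
for v in range(140,215,5):
    u=np.where(m[v,300:380])[0]+300
    if len(u): L.append(onz(c,(u[0],v+.5),.02)); R.append(onz(c,(u[-1]+1,v+.5),.02))
L=np.array(L);R=np.array(R)
for A in (L,R):
    k=np.polyfit(A[:,0],A[:,1],1); print("yaw",np.degrees(np.arctan(k[0])),"y at x=.43",np.polyval(k,.43))
print(np.linalg.norm(L-R,axis=1))
top=onz(c,(330,117),.031); bl=onz(c,(341,249.5),.084); br=onz(c,(363,248),.084)
print("tip",top,"back top",bl,br,np.linalg.norm(bl-br))
E
```

```text
yaw -16.17487862806632 y at x=.43 0.30908369025439025
yaw -15.824320198557507 y at x=.43 0.3339952186238026
[0.0242 0.0243 0.0244 0.0246 0.0247 0.0248 0.0238 0.0239 0.024  0.0242
 0.0243 0.0244 0.0245 0.0258 0.0248]
tip [0.3752 0.3395 0.031 ] back top [0.4928 0.2917 0.084 ] [0.5013 0.3122 0.084 ] 0.022133853074806528
```

{"op": "send_rows", "data": {"moves": [{"travel": [4,7,-40],"rot": [0,0,6],"gripper": 1},{"travel": [9,14,-90],"rot": [0,0,11],"gripper": 1},{"travel": [9,14,-140],"rot": [0,0,11],"gripper": 1},{"travel": [9,14,-190],"rot": [0,0,11],"gripper": 1},{"travel": [9,14,-215],"rot": [0,0,11],"gripper": 1},{"travel": [9,14,-228],"rot": [0,0,11],"gripper": 1},{"travel": [9,14,-228],"rot": [0,0,11],"gripper": 1},{"travel": [9,14,-228],"rot": [0,0,11],"gripper": 0},{"travel": [9,14,-228],"rot": [0,0,11],"gripper": 0},{"travel": [9,14,-228],"rot": [0,0,11],"gripper": 0}], "grip_force": 80}}

```text
time_s: 2.65
position: [0.4393, 0.3192, 0.0039]
orientation: [[-0.961, 0.276, 0.001], [0.276, 0.961, 0.001], [-0.001, 0.001, -1.0]]
force: [-0.2, -0.6, -0.5]
finger_gap: 0.0325
grip_force: 0.0
```

{"op": "send_rows", "data": {"moves": [{"travel": [0,0,0],"rot": [0,0,0],"gripper": 0},{"travel": [0,0,0],"rot": [0,0,0],"gripper": 0},{"travel": [0,0,0],"rot": [0,0,0],"gripper": 0},{"travel": [0,0,40],"rot": [0,0,0],"gripper": 0},{"travel": [0,0,90],"rot": [0,0,0],"gripper": 0},{"travel": [0,0,140],"rot": [0,0,5],"gripper": 0},{"travel": [0,0,190],"rot": [0,0,11],"gripper": 0},{"travel": [0,0,200],"rot": [0,0,20],"gripper": 0},{"travel": [0,0,200],"rot": [0,0,23],"gripper": 0},{"travel": [0,0,200],"rot": [0,0,23],"gripper": 0}]}}

```text
time_s: 3.9
position: [0.4389, 0.3189, 0.2033]
orientation: [[-0.993, -0.121, -0.0], [-0.121, 0.993, -0.0], [0.0, -0.0, -1.0]]
force: [-0.3, 0.6, -2.8]
finger_gap: 0.0219
grip_force: 79.6
```

{"op": "send_rows", "data": {"moves": [{"travel": [10,-60,0],"rot": [0,0,0],"gripper": 0},{"travel": [10,-120,0],"rot": [0,0,0],"gripper": 0},{"travel": [15,-180,0],"rot": [0,0,0],"gripper": 0},{"travel": [20,-240,0],"rot": [0,0,0],"gripper": 0},{"travel": [25,-300,0],"rot": [0,0,0],"gripper": 0},{"travel": [30,-350,0],"rot": [0,0,0],"gripper": 0},{"travel": [35,-375,-30],"rot": [0,0,0],"gripper": 0},{"travel": [35,-375,-80],"rot": [0,0,0],"gripper": 0},{"travel": [35,-375,-104],"rot": [0,0,0],"gripper": 0},{"travel": [35,-375,-104],"rot": [0,0,0],"gripper": 0}]}}

```text
time_s: 5.15
position: [0.4724, -0.0559, 0.0978]
orientation: [[-0.993, -0.12, -0.004], [-0.12, 0.993, 0.0], [0.004, 0.001, -1.0]]
force: [-0.9, -0.1, -1.6]
finger_gap: 0.0221
grip_force: 79.7
```

```bash
python3 - <<'E'
from h import *
import pickle
o=monitor.get_obs(); im=imaging.camera("wrist"); cv2.imwrite("pics/w2.png",im); pickle.dump(o,open("w2.pkl","wb"))
s=imaging.camera("side"); cv2.imwrite("pics/side2.png",s)
print(o["time_s"],o["joints"],o["position"],o["force"])
a=cv2.resize(im[200:400,200:460],(780,600),interpolation=cv2.INTER_CUBIC)
cv2.imwrite("pics/w2s.png",np.vstack([cv2.resize(im[80:320,160:480],(440,330)),cv2.resize(s[150:250,300:400],(440,440),interpolation=cv2.INTER_CUBIC)[:270]]))
cv2.imwrite("pics/w2all.png",np.hstack([cv2.resize(im[100:400,200:460],(440,508),interpolation=cv2.INTER_CUBIC),cv2.resize(s[150:264,290:370],(356,508),interpolation=cv2.INTER_CUBIC)]))
E
```

```text
5.15 [-0.1177  0.236  -0.3522  0.9863 -0.     -0.2385] [ 0.4724 -0.0559  0.0978] [-0.8769 -0.0978 -1.588 ]
```

View pics/w2all.png

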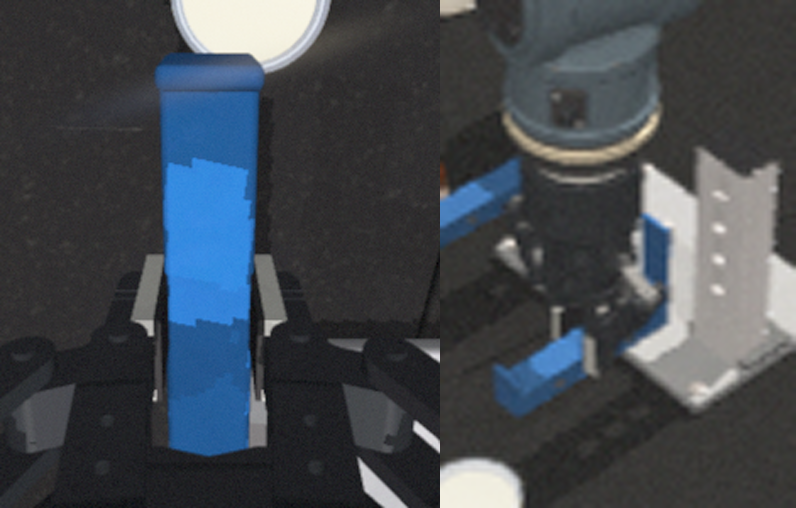

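The wrist view shows the bracket centred at u≈324 and square in the grip, but the gripper body hides the stand. I'll measure the stand from above, turned by 90°.

{"op": "send_rows", "data": {"moves": [{"travel": [0,0,60],"rot": [0,0,0],"gripper": 0},{"travel": [0,0,120],"rot": [0,0,-10],"gripper": 0},{"travel": [10,20,180],"rot": [0,0,-20],"gripper": 0},{"travel": [20,40,201],"rot": [0,0,-30],"gripper": 0},{"travel": [46,76,201],"rot": [0,0,-40],"gripper": 0},{"travel": [46,76,201],"rot": [0,0,-50],"gripper": 0},{"travel": [46,76,201],"rot": [0,0,-60],"gripper": 0},{"travel": [46,76,201],"rot": [0,0,-70],"gripper": 0},{"travel": [46,76,201],"rot": [0,0,-80],"gripper": 0},{"travel": [46,76,201],"rot": [0,0,-90],"gripper": 0}]}}

```text
time_s: 6.5
position: [0.5201, 0.0202, 0.302]
orientation: [[-0.116, 0.993, 0.002], [0.993, 0.116, 0.0], [-0.0, 0.002, -1.0]]
force: [1.1, -0.3, -3.0]
finger_gap: 0.0218
grip_force: 79.9
```

{"op": "send_rows", "data": {"moves": [{"travel": [0,0,0],"rot": [0,0,0],"gripper": 0},{"travel": [0,0,0],"rot": [0,0,0],"gripper": 0},{"travel": [0,0,0],"rot": [0,0,0],"gripper": 0},{"travel": [0,0,0],"rot": [0,0,0],"gripper": 0},{"travel": [0,0,0],"rot": [0,0,0],"gripper": 0},{"travel": [0,0,0],"rot": [0,0,0],"gripper": 0},{"travel": [0,0,0],"rot": [0,0,0],"gripper": 0},{"travel": [0,0,0],"rot": [0,0,0],"gripper": 0},{"travel": [0,0,0],"rot": [0,0,0],"gripper": 0},{"travel": [0,0,0],"rot": [0,0,0],"gripper": 0}]}}

```text
time_s: 7.75
position: [0.52, 0.02, 0.3003]
orientation: [[-0.122, 0.993, -0.0], [0.993, 0.122, -0.0], [-0.0, -0.0, -1.0]]
force: [0.1, -0.1, -3.0]
finger_gap: 0.0221
grip_force: 79.9
```

```bash
python3 - <<'E'
from h import *
import pickle
o=monitor.get_obs(); im=imaging.camera("wrist"); cv2.imwrite("pics/w3.png",im); pickle.dump(o,open("w3.pkl","wb"))
print(o["time_s"],o["position"],o["qvel"]);print(o["orientation"])
cv2.imwrite("pics/w3s.png",cv2.resize(im[0:400,100:633],(800,600),interpolation=cv2.INTER_CUBIC))
E
```

```text
7.75 [0.52   0.02   0.3003] [-0.0008 -0.0025  0.0002 -0.0011 -0.0015  0.0001]
[[-0.1219  0.9925 -0.    ]
 [ 0.9925  0.1219 -0.0001]
 [-0.0001 -0.     -1.    ]]
```

View pics/w3s.png

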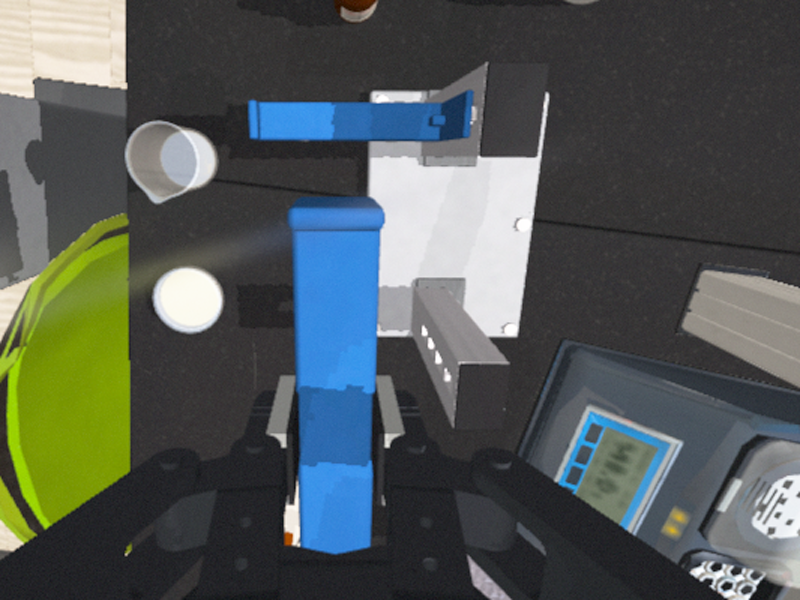

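The view from above shows both upright tops: fitted at corners (487,63), (548,65), (543,158), (480,155) and bare at (457,363), (507,363), (502,425), (455,428), in crop pixels. I'll fit the stand to these.

```bash
python3 - <<'E'
from h import *
import pickle
from scipy.optimize import least_squares
o=pickle.load(open("w3.pkl","rb")); c=cam("wrist",o)
uv=np.array([(487,63),(548,65),(543,158),(480,155),(457,363),(507,363),(502,425),(455,428)])/1.5+[100,0]
L=np.array([(0,102,188),(30,102,188),(30,58,188),(0,58,188),(0,-58,188),(30,-58,188),(30,-102,188),(0,-102,188)])/1e3
def T(p): 
    cs,sn=np.cos(p[2]),np.sin(p[2]); return L@np.array([[cs,sn,0],[-sn,cs,0],[0,0,1]])+[p[0],p[1],0]
r=least_squares(lambda p:(proj(c,T(p))-uv).ravel(),[.58,.04,.12],loss="soft_l1")
print(r.x,np.degrees(r.x[2])); print(r.fun.reshape(-1,2) if r.fun.size==16 else r.fun)
p=r.x; d=np.array([np.cos(p[2]),np.sin(p[2])]); n=np.array([-d[1],d[0]])
C=p[:2]-.08*n; print("bare face",C)
print("TCP seat",C-.062*d)
S=cam("side"); 
Z=[12+z+10.5 for z in (58,86,114,142)]
print("slots in side", proj(S,[[C[0],C[1],z/1e3] for z in Z]))
print("seen",[(220+u/4,150+v/4) for u,v in [(530,262),(530,234),(531,205),(533,176)]])
print("wrist slots",(proj(c,[[C[0],C[1],z/1e3] for z in Z])-[100,0])*1.5)
# bracket in hand: from wrist, arm edges at z = tcp-.0039+.02
im=cv2.imread("pics/w3.png"); b,g,rr=[im[...,i].astype(int) for i in range(3)]; m=(b>rr+60)&(b>90)
R=np.array(o["orientation"]); P=np.array(o["position"]);zt=P[2]-.0036+.02
for v in (170,200,225,250):
    u=np.where(m[v,280:365])[0]+280
    print(v,[1e3*(R.T@(onz(c,(q,v+.5),zt)-P))[:2] for q in (u[0],u[-1]+1)])
for q in [(291,228),(382,228),(291,200),(382,200)]:
    print("tip",1e3*(R.T@(onz(c,(q[0]/1.5+100,q[1]/1.5),zt+.011)-P))[:2])
E
```

```text
[0.5889 0.0478 0.1184] 6.7818232103476985
[[ 0.3052 -1.942 ]
 [ 1.182  -3.0192]
 [-3.8127 -1.075 ]
 [-1.0397  0.6922]
 [ 1.2482  0.8409]
 [ 2.1142  1.0265]
 [-0.2517  3.4528]
 [-1.5321  1.2811]]
bare face [ 0.5984 -0.0316]
TCP seat [ 0.5368 -0.039 ]
slots in side [[351.0828 212.2285]
 [351.3603 205.4396]
 [351.6449 198.4764]
 [351.9369 191.3322]]
seen [(352.5, 215.5), (352.5, 208.5), (352.75, 201.25), (353.25, 194.0)]
wrist slots [[423.7826 333.3217]
 [430.354  346.6059]
 [437.9745 362.0108]
 [446.917  380.0882]]
170 [array([ 52.1593, -12.4269]), array([52.2054, 10.9134])]
200 [array([ 39.5277, -12.3323]), array([39.575 , 10.8887])]
225 [array([ 28.3983, -12.6035]), array([28.4472, 10.7961])]
250 [array([ 16.6753, -12.4524]), array([16.726 , 11.1353])]
tip [ 61.2172 -11.6256]
tip [61.2597 10.2527]
tip [ 67.812  -11.4521]
tip [67.853  10.0385]
```

{"op": "send_rows", "data": {"moves": [{"travel": [-30,-20,0],"rot": [0,0,10],"gripper": 0},{"travel": [-60,-40,0],"rot": [0,0,20],"gripper": 0},{"travel": [-60,-60,0],"rot": [0,0,30],"gripper": 0},{"travel": [-60,-60,0],"rot": [0,0,40],"gripper": 0},{"travel": [-60,-60,0],"rot": [0,0,50],"gripper": 0},{"travel": [-60,-60,0],"rot": [0,0,60],"gripper": 0},{"travel": [-60,-60,-30],"rot": [0,0,70],"gripper": 0},{"travel": [-60,-60,-80],"rot": [0,0,80],"gripper": 0},{"travel": [-60,-60,-130],"rot": [0,0,90],"gripper": 0},{"travel": [-60,-60,-180],"rot": [0,0,90],"gripper": 0}]}}

```text
time_s: 9.05
position: [0.4599, -0.04, 0.119]
orientation: [[-0.992, -0.125, 0.001], [-0.125, 0.992, -0.0], [-0.001, -0.0, -1.0]]
force: [0.5, 0.4, -2.7]
finger_gap: 0.0216
grip_force: 80.0
```

{"op": "send_rows", "data": {"moves": [{"travel": [0,0,-21],"rot": [0,0,0],"gripper": 0},{"travel": [20,0,-21],"rot": [0,0,0],"gripper": 0},{"travel": [40,0,-21],"rot": [0,0,0],"gripper": 0},{"travel": [52,0,-21],"rot": [0,0,0],"gripper": 0},{"travel": [57,0,-21],"rot": [0,0,0],"gripper": 0},{"travel": [57,0,-21],"rot": [0,0,0],"gripper": 0},{"travel": [57,0,-21],"rot": [0,0,0],"gripper": 0},{"travel": [57,0,-21],"rot": [0,0,0],"gripper": 0},{"travel": [57,0,-21],"rot": [0,0,0],"gripper": 0},{"travel": [57,0,-21],"rot": [0,0,0],"gripper": 0}]}}

```text
time_s: 10.3
position: [0.5169, -0.04, 0.0994]
orientation: [[-0.993, -0.122, 0.0], [-0.122, 0.993, 0.0], [-0.0, 0.0, -1.0]]
force: [-0.1, 0.5, -2.4]
finger_gap: 0.0219
grip_force: 79.9
```

```bash
python3 - <<'E'
from h import *
o=monitor.get_obs(); im=imaging.camera("side"); cv2.imwrite("pics/side4.png",im)
w=imaging.camera("wrist"); cv2.imwrite("pics/w4.png",w)
print(o["time_s"],o["position"],o["force"]);print(o["orientation"])
c=cam("side"); P=np.array(o["position"]); R=np.array(o["orientation"])
B=lambda x,y,z: P+R@np.array([-x-.062,y,0])+[0,0,z-.0037]
# model predictions: back plate corners (front side edges) in crop pixels
f=lambda X:((proj(c,X)-[310,160])*8)
print("backplate top front -y/+y, back -y/+y", f([B(-.004,-.012,.084),B(-.004,.012,.084),B(0,-.012,.084),B(0,.012,.084),B(0,-.012,0)]))
C=np.array([.598,-.0306]);d=np.array([.9929,.1193]);n=np.array([-d[1],d[0]])
U=lambda y,z:[*(C+y*n),z]
print("upright top +22,-22; slot bottoms", f([U(.022,.188),U(-.022,.188)]+[U(0,z) for z in (.07,.098,.126,.154)]))
cv2.imwrite("pics/s4.png",cv2.resize(im[160:235,310:410],(800,600),interpolation=cv2.INTER_CUBIC))
E
```

```text
10.3 [ 0.5169 -0.04    0.0994] [-0.0651  0.4544 -2.3974]
[[-0.9925 -0.1219  0.    ]
 [-0.1219  0.9925  0.    ]
 [-0.0001  0.     -1.    ]]
backplate top front -y/+y, back -y/+y [[308.8198 261.514 ]
 [263.2791 229.3669]
 [316.872  256.6711]
 [271.3174 224.6137]
 [310.6316 426.5273]]
upright top +22,-22; slot bottoms [[293.4184 171.6355]
 [377.2098 229.6996]
 [325.4276 436.7151]
 [327.5954 382.9164]
 [329.8186 327.7437]
 [332.0993 271.1436]]
```

View pics/s4.png

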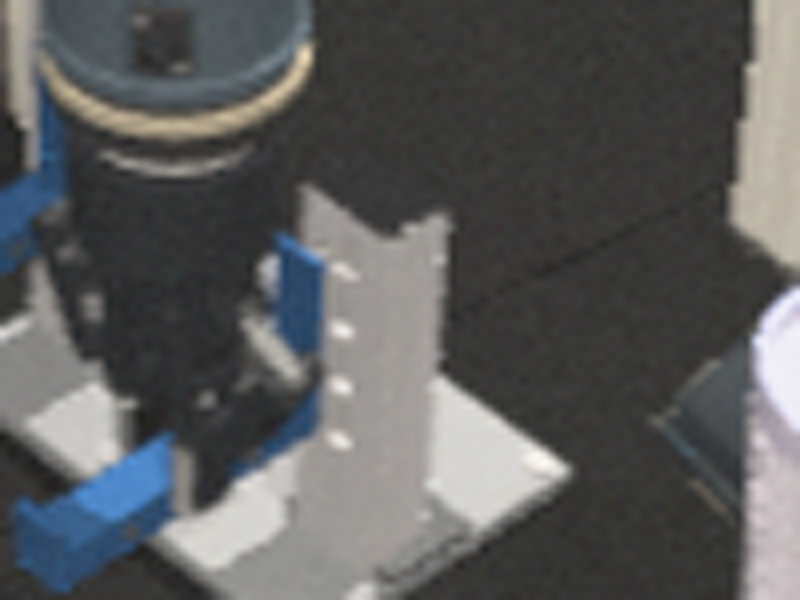

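The side crop shows the back plate's right edge at (325,260) and the slots at (341,270–441). After removing the common camera bias of about (+9,+4), the predicted upright matches to about 1 mm. I'm advancing.

{"op": "send_rows", "data": {"moves": [{"travel": [3,0.4,0],"rot": [0,0,0],"gripper": 0},{"travel": [6,0.7,0],"rot": [0,0,0],"gripper": 0},{"travel": [9,1.1,0],"rot": [0,0,0],"gripper": 0},{"travel": [11,1.3,0],"rot": [0,0,0],"gripper": 0},{"travel": [13,1.6,0],"rot": [0,0,0],"gripper": 0},{"travel": [14,1.7,0],"rot": [0,0,0],"gripper": 0},{"travel": [15,1.8,0],"rot": [0,0,0],"gripper": 0},{"travel": [16,1.9,0],"rot": [0,0,0],"gripper": 0},{"travel": [16,1.9,0],"rot": [0,0,0],"gripper": 0},{"travel": [16,1.9,0],"rot": [0,0,0],"gripper": 0}]}}

```text
time_s: 11.65
position: [0.533, -0.0381, 0.0993]
orientation: [[-0.993, -0.122, -0.0], [-0.122, 0.993, 0.0], [0.0, 0.0, -1.0]]
force: [0.4, 0.2, -3.2]
finger_gap: 0.0218
grip_force: 79.9
```

{"op": "send_rows", "data": {"moves": [{"travel": [1,0.1,0],"rot": [0,0,0],"gripper": 0},{"travel": [2,0.2,0],"rot": [0,0,0],"gripper": 0},{"travel": [3,0.4,0],"rot": [0,0,0],"gripper": 0},{"travel": [4,0.5,0],"rot": [0,0,0],"gripper": 0},{"travel": [4.5,0.5,0],"rot": [0,0,0],"gripper": 0},{"travel": [5,0.6,0],"rot": [0,0,0],"gripper": 0},{"travel": [5.5,0.7,0],"rot": [0,0,0],"gripper": 0},{"travel": [6,0.7,0],"rot": [0,0,0],"gripper": 0},{"travel": [6,0.7,0],"rot": [0,0,0],"gripper": 0},{"travel": [6,0.7,0],"rot": [0,0,0],"gripper": 0}]}}

```text
time_s: 12.9
position: [0.5364, -0.0376, 0.0987]
orientation: [[-0.993, -0.122, -0.005], [-0.122, 0.993, -0.0], [0.005, 0.0, -1.0]]
force: [-17.6, -2.3, 7.1]
finger_gap: 0.0221
grip_force: 81.1
```

{"op": "send_rows", "data": {"moves": [{"travel": [-1.5,-0.2,0],"rot": [0,0,0],"gripper": 0},{"travel": [-1.5,-0.2,-2],"rot": [0,0,0],"gripper": 0},{"travel": [-1.5,-0.2,-4],"rot": [0,0,0],"gripper": 0},{"travel": [-1.5,-0.2,-6],"rot": [0,0,0],"gripper": 0},{"travel": [-1.5,-0.2,-8],"rot": [0,0,0],"gripper": 0},{"travel": [-1.5,-0.2,-9.5],"rot": [0,0,0],"gripper": 0},{"travel": [-1.5,-0.2,-11],"rot": [0,0,0],"gripper": 0},{"travel": [-1.5,-0.2,-12],"rot": [0,0,0],"gripper": 0},{"travel": [-1.5,-0.2,-13],"rot": [0,0,0],"gripper": 0},{"travel": [-1.5,-0.2,-13],"rot": [0,0,0],"gripper": 0}]}}

```text
time_s: 14.15
position: [0.5364, -0.0377, 0.0863]
orientation: [[-0.993, -0.122, -0.002], [-0.122, 0.993, -0.0], [0.002, -0.0, -1.0]]
force: [-10.7, -1.4, 5.4]
finger_gap: 0.022
grip_force: 81.2
```

{"op": "send_rows", "data": {"moves": [{"travel": [0,0,-1],"rot": [0,0,0],"gripper": 0},{"travel": [0,0,-2],"rot": [0,0,0],"gripper": 0},{"travel": [0,0,-2],"rot": [0,0,0],"gripper": 0},{"travel": [0,0,-2],"rot": [0,0,0],"gripper": 0},{"travel": [0,0,-2],"rot": [0,0,0],"gripper": 0},{"travel": [0,0,-2],"rot": [0,0,0],"gripper": 0},{"travel": [0,0,-2],"rot": [0,0,0],"gripper": 0},{"travel": [0,0,-2],"rot": [0,0,0],"gripper": 0},{"travel": [0,0,-2],"rot": [0,0,0],"gripper": 0},{"travel": [0,0,-2],"rot": [0,0,0],"gripper": 0}]}}

```text
time_s: 15.4
position: [0.5363, -0.0378, 0.0847]
orientation: [[-0.993, -0.122, -0.002], [-0.122, 0.993, -0.0], [0.002, -0.0, -1.0]]
force: [-15.2, -1.4, 13.3]
finger_gap: 0.0219
grip_force: 82.5
```

{"op": "send_rows", "data": {"moves": [{"travel": [-1,0,1],"rot": [0,0,0],"gripper": 0},{"travel": [-1,0,1],"rot": [0,0,0],"gripper": 0},{"travel": [-1,0,1],"rot": [0,0,0],"gripper": 1},{"travel": [-1,0,1],"rot": [0,0,0],"gripper": 1},{"travel": [-1,0,1],"rot": [0,0,0],"gripper": 1},{"travel": [-1,0,1],"rot": [0,0,0],"gripper": 1},{"travel": [-1,0,1],"rot": [0,0,0],"gripper": 1},{"travel": [-1,0,1],"rot": [0,0,0],"gripper": 1},{"travel": [-1,0,1],"rot": [0,0,0],"gripper": 1},{"travel": [-1,0,1],"rot": [0,0,0],"gripper": 1}]}}

```text
time_s: 16.65
position: [0.5365, -0.0376, 0.0853]
orientation: [[-0.993, -0.122, -0.0], [-0.122, 0.993, 0.0], [-0.0, 0.0, -1.0]]
force: [1.1, 0.4, 0.2]
finger_gap: 0.0856
grip_force: 0.0
```

{"op": "send_rows", "data": {"moves": [{"travel": [0,0,30],"rot": [0,0,0],"gripper": 1},{"travel": [0,0,80],"rot": [0,0,0],"gripper": 1},{"travel": [0,0,130],"rot": [0,0,0],"gripper": 1},{"travel": [0,-30,180],"rot": [0,0,0],"gripper": 1},{"travel": [-20,-80,220],"rot": [0,0,0],"gripper": 1},{"travel": [-50,-130,230],"rot": [0,0,0],"gripper": 1},{"travel": [-80,-180,230],"rot": [0,0,0],"gripper": 1},{"travel": [-100,-220,230],"rot": [0,0,0],"gripper": 1},{"travel": [-120,-240,230],"rot": [0,0,0],"gripper": 1},{"travel": [-120,-240,230],"rot": [0,0,0],"gripper": 1}]}}

```text
time_s: 17.9
position: [0.4154, -0.2788, 0.3154]
orientation: [[-0.993, -0.119, 0.0], [-0.119, 0.993, -0.0], [-0.0, -0.0, -1.0]]
force: [-0.6, -0.1, -0.6]
finger_gap: 0.0854
grip_force: 0.0
```

```bash
python3 - <<'E'
from h import *
import pickle
o=monitor.get_obs(); w=imaging.camera("wrist"); cv2.imwrite("pics/w5.png",w); pickle.dump(o,open("w5.pkl","wb"))
s=imaging.camera("side"); cv2.imwrite("pics/side5.png",s)
print(o["time_s"],o["position"])
a=cv2.resize(w,(640,400)); b=cv2.resize(s[160:240,270:398],(320,200),interpolation=cv2.INTER_CUBIC)
c=cv2.resize(s[260:340,330:458],(320,200),interpolation=cv2.INTER_CUBIC)
cv2.imwrite("pics/c5.png",np.vstack([a,np.hstack([b,c])]))
E
```

```text
17.9 [ 0.4154 -0.2788  0.3154]
```

View pics/c5.png

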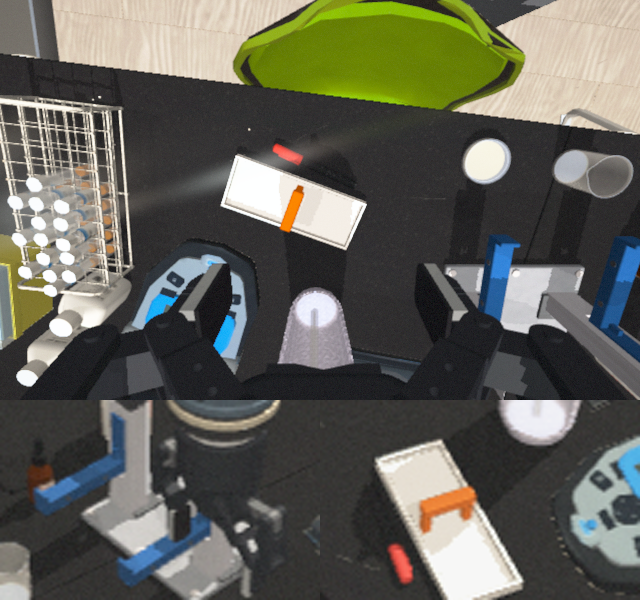

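The side inset shows the bracket hanging level and parallel to the fitted one. The wrist view has the tray corners at (236,155), (366,203), (347,249), (222,205) and the handle from (299,187) to (286,231). The marker is at (287,154) and the tumbler at (317,310).

```bash
python3 - <<'E'
from h import *
import pickle
o=pickle.load(open("w5.pkl","rb")); c=cam("wrist",o); im=cv2.imread("pics/w5.png")
b,g,r=[im[...,i].astype(int) for i in range(3)]
m=((r>190)&(b<90)&(g>70)).astype(np.uint8); m[:, :270]=0; m[:,320:]=0; m[:180]=0; m[240:]=0
v,u=np.where(m); 
ps=np.array([onz(c,(a+.5,q+.5),.048)[:2] for a,q in zip(u,v)]); 
rect=cv2.minAreaRect((ps*1e4).astype(np.float32)); print("handle",rect)
print("cen",ps.mean(0))
w=((b>110)&(g>110)&(r>110)).astype(np.uint8); w|=m
n,l,st,ce=cv2.connectedComponentsWithStats(w); k=l[200,260]; v,u=np.where(l==k); print(st[k])
ps=np.array([onz(c,(a+.5,q+.5),.014)[:2] for a,q in zip(u,v)])
print("tray",cv2.minAreaRect((ps*1e4).astype(np.float32)))
for q in [(236,155),(366,203),(347,249),(222,205)]: print(onz(c,q,.014))
print("marker",onz(c,(287,154),.01),"tumbler top",onz(c,(317,308),.25))
E
```

```text
handle ((4801.66748046875, -3142.4853515625), (149.8970947265625, 630.3641967773438), 76.57581329345703)
cen [ 0.4814 -0.3145]
[ 216  154  151   96 7663]
tray ((4710.087890625, -3192.26416015625), (2172.24658203125, 1077.0799560546875), 74.43966674804688)
[ 0.4199 -0.4016  0.014 ]
[ 0.4673 -0.2097  0.014 ]
[ 0.544  -0.2267  0.014 ]
[ 0.4961 -0.4193  0.014 ]
marker [ 0.4105 -0.3313  0.01  ] tumbler top [ 0.4857 -0.2752  0.25  ]
```

{"op": "send_rows", "data": {"moves": [{"travel": [20,-10,-30],"rot": [0,0,-7],"gripper": 1},{"travel": [50,-25,-70],"rot": [0,0,-14],"gripper": 1},{"travel": [65,-37,-120],"rot": [0,0,-20.5],"gripper": 1},{"travel": [65,-37,-170],"rot": [0,0,-20.5],"gripper": 1},{"travel": [65,-37,-220],"rot": [0,0,-20.5],"gripper": 1},{"travel": [65,-37,-260],"rot": [0,0,-20.5],"gripper": 1},{"travel": [65,-37,-288],"rot": [0,0,-20.5],"gripper": 1},{"travel": [65,-37,-288],"rot": [0,0,-20.5],"gripper": 1},{"travel": [65,-37,-288],"rot": [0,0,-20.5],"gripper": 1},{"travel": [65,-37,-288],"rot": [0,0,-20.5],"gripper": 0}], "grip_force": 60}}

```text
time_s: 19.25
position: [0.4825, -0.315, 0.0288]
orientation: [[-0.972, 0.233, 0.002], [0.233, 0.972, -0.001], [-0.002, -0.001, -1.0]]
force: [-0.5, -0.6, 0.4]
finger_gap: 0.0696
grip_force: 0.0
```

{"op": "send_rows", "data": {"moves": [{"travel": [0,0,0],"rot": [0,0,0],"gripper": 0},{"travel": [0,0,0],"rot": [0,0,0],"gripper": 0},{"travel": [0,0,0],"rot": [0,0,0],"gripper": 0},{"travel": [0,0,0],"rot": [0,0,0],"gripper": 0},{"travel": [0,0,0],"rot": [0,0,0],"gripper": 0},{"travel": [0,0,0],"rot": [0,0,0],"gripper": 0},{"travel": [0,0,0],"rot": [0,0,0],"gripper": 0},{"travel": [0,0,20],"rot": [0,0,0],"gripper": 0},{"travel": [0,0,60],"rot": [0,0,0],"gripper": 0},{"travel": [0,0,60],"rot": [0,0,0],"gripper": 0}]}}

```text
time_s: 20.5
position: [0.4829, -0.3155, 0.0898]
orientation: [[-0.972, 0.234, 0.004], [0.234, 0.972, -0.002], [-0.004, -0.001, -1.0]]
force: [0.8, 0.4, -3.4]
finger_gap: 0.0146
grip_force: 59.0
```

{"op": "send_rows", "data": {"moves": [{"travel": [-10,20,50],"rot": [0,0,0],"gripper": 0},{"travel": [-30,60,100],"rot": [0,0,4],"gripper": 0},{"travel": [-40,110,130],"rot": [0,0,8],"gripper": 0},{"travel": [-40,160,130],"rot": [0,0,12],"gripper": 0},{"travel": [-40,210,130],"rot": [0,0,16],"gripper": 0},{"travel": [-40,260,130],"rot": [0,0,20.5],"gripper": 0},{"travel": [-30,310,130],"rot": [0,0,20.5],"gripper": 0},{"travel": [0,345,130],"rot": [0,0,20.5],"gripper": 0},{"travel": [25,356,120],"rot": [0,0,20.5],"gripper": 0},{"travel": [39,356,113],"rot": [0,0,20.5],"gripper": 0}]}}

```text
time_s: 21.75
position: [0.5208, 0.0421, 0.1987]
orientation: [[-0.992, -0.123, -0.002], [-0.123, 0.992, -0.0], [0.002, 0.0, -1.0]]
force: [0.2, 0.1, -2.8]
finger_gap: 0.0149
grip_force: 59.5
```

{"op": "send_rows", "data": {"moves": [{"travel": [0,0,0],"rot": [0,0,0],"gripper": 0},{"travel": [0,0,0],"rot": [0,0,0],"gripper": 0},{"travel": [0,0,0],"rot": [0,0,0],"gripper": 0},{"travel": [0,0,0],"rot": [0,0,0],"gripper": 0},{"travel": [0,0,-10],"rot": [0,0,0],"gripper": 0},{"travel": [0,0,-25],"rot": [0,0,0],"gripper": 0},{"travel": [0,0,-40],"rot": [0,0,0],"gripper": 0},{"travel": [0,0,-50],"rot": [0,0,0],"gripper": 0},{"travel": [0,0,-50],"rot": [0,0,0],"gripper": 0},{"travel": [0,0,-50],"rot": [0,0,0],"gripper": 0}]}}

```text
time_s: 23.0
position: [0.5207, 0.0414, 0.1507]
orientation: [[-0.993, -0.122, 0.001], [-0.122, 0.993, 0.0], [-0.001, 0.0, -1.0]]
force: [0.6, 0.7, -2.5]
finger_gap: 0.0144
grip_force: 59.4
```

```bash
python3 - <<'E'
from h import *
o=monitor.get_obs(); w=imaging.camera("wrist"); s=imaging.camera("side")
print(o["time_s"],o["position"],o["force"],o["finger_gap"])
cv2.imwrite("pics/c6.png",np.hstack([cv2.resize(w,(400,250)),cv2.resize(s[130:230,250:410],(400,250),interpolation=cv2.INTER_CUBIC)]))
E
```

```text
23.0 [0.5207 0.0414 0.1507] [ 0.6311  0.669  -2.5116] 0.01438615356486442
```

View pics/c6.png

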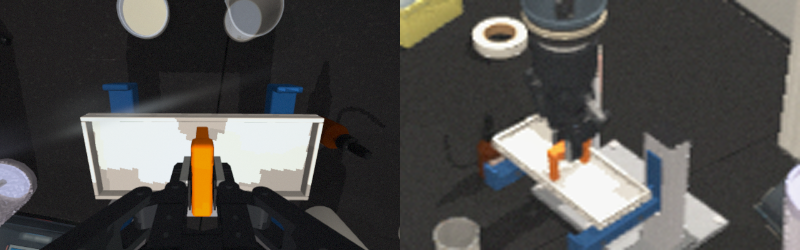

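The tray hovers squarely over both arms, with the tips visible in front of it at (120,95) and (283,97). I'm lowering it.

{"op": "send_rows", "data": {"moves": [{"travel": [0,0,-4],"rot": [0,0,0],"gripper": 0},{"travel": [0,0,-8],"rot": [0,0,0],"gripper": 0},{"travel": [0,0,-12],"rot": [0,0,0],"gripper": 0},{"travel": [0,0,-15],"rot": [0,0,0],"gripper": 0},{"travel": [0,0,-17],"rot": [0,0,0],"gripper": 0},{"travel": [0,0,-18.5],"rot": [0,0,0],"gripper": 0},{"travel": [0,0,-19.5],"rot": [0,0,0],"gripper": 0},{"travel": [0,0,-20],"rot": [0,0,0],"gripper": 0},{"travel": [0,0,-20],"rot": [0,0,0],"gripper": 0},{"travel": [0,0,-20],"rot": [0,0,0],"gripper": 0}]}}

```text
time_s: 24.35
position: [0.5206, 0.0413, 0.1305]
orientation: [[-0.993, -0.122, 0.0], [-0.122, 0.993, -0.0], [-0.0, -0.0, -1.0]]
force: [-1.1, -2.0, 1.4]
finger_gap: 0.0144
grip_force: 60.0
```

{"op": "send_rows", "data": {"moves": [{"travel": [0,0,0],"rot": [0,0,0],"gripper": 0.5},{"travel": [0,0,0],"rot": [0,0,0],"gripper": 1},{"travel": [0,0,0],"rot": [0,0,0],"gripper": 1},{"travel": [0,0,0],"rot": [0,0,0],"gripper": 1},{"travel": [0,0,0],"rot": [0,0,0],"gripper": 1},{"travel": [0,0,0],"rot": [0,0,0],"gripper": 1},{"travel": [0,0,0],"rot": [0,0,0],"gripper": 1},{"travel": [0,0,20],"rot": [0,0,0],"gripper": 1},{"travel": [0,0,60],"rot": [0,0,0],"gripper": 1},{"travel": [0,0,100],"rot": [0,0,0],"gripper": 1}]}}

```text
time_s: 25.6
position: [0.5202, 0.0414, 0.2314]
orientation: [[-0.993, -0.122, -0.0], [-0.122, 0.993, -0.0], [0.0, 0.0, -1.0]]
force: [0.5, 0.6, 1.3]
finger_gap: 0.0856
grip_force: 0.0
```

{"op": "send_rows", "data": {"moves": [{"travel": [-20,0,50],"rot": [0,0,0],"gripper": 1},{"travel": [-40,0,80],"rot": [0,0,0],"gripper": 1},{"travel": [-80,0,100],"rot": [0,0,0],"gripper": 1},{"travel": [-80,0,100],"rot": [0,0,0],"gripper": 1},{"travel": [-80,0,100],"rot": [0,0,0],"gripper": 1},{"travel": [-80,0,100],"rot": [0,0,0],"gripper": 1},{"travel": [-80,0,100],"rot": [0,0,0],"gripper": 1},{"travel": [-80,0,100],"rot": [0,0,0],"gripper": 1},{"travel": [-80,0,100],"rot": [0,0,0],"gripper": 1},{"travel": [-80,0,100],"rot": [0,0,0],"gripper": 1}]}}

```text
time_s: 26.85
position: [0.4405, 0.0414, 0.3303]
orientation: [[-0.993, -0.122, -0.0], [-0.122, 0.993, -0.0], [0.0, -0.0, -1.0]]
force: [-0.1, -0.3, 0.6]
finger_gap: 0.0854
grip_force: 0.0
```

```bash
python3 - <<'E'
from h import *
o=monitor.get_obs(); w=imaging.camera("wrist"); s=imaging.camera("side")
print(o["time_s"],o["position"],o["force"],o["finger_gap"])
cv2.imwrite("pics/c7.png",np.hstack([cv2.resize(w,(400,250)),cv2.resize(s[130:230,250:410],(400,250),interpolation=cv2.INTER_CUBIC)]))
E
```

```text
26.85 [0.4405 0.0414 0.3303] [-0.0666 -0.3474  0.6041] 0.08544200975867952
```

View pics/c7.png

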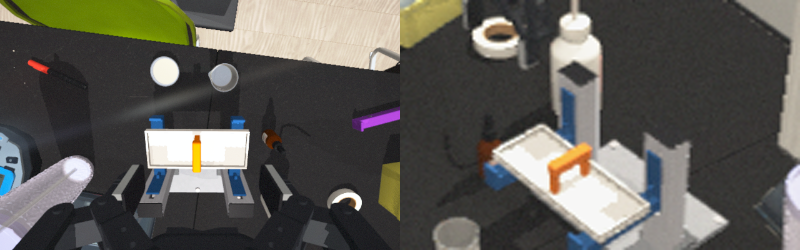

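The tray lies level across both arms, behind the tips and centred. Both brackets match and the bystanders are standing. I'm handing it in.

```bash
python3 -c "
from bench import bot
print(bot.close_job())"
```

```text
the job is handed in; nothing more can be done
None
```

The bracket is hooked in, seated and released, the tray lies across both arms behind the tips, and the job was handed in at about 27 s; the final pictures look right, but close_job returned no verdict.

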